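# Half-open the soldering fume gate

### The arm

A 7-joint arm with a two-finger parallel gripper is mounted at the origin on the work surface. World frame = base frame: x ahead of the robot, y to its left, z up, the work surface at z = 0. Lengths are in m, angles in rad, forces in N, time in s.
With the tool pointing down it reaches from about 0.35 to 0.9 m from the base axis. Payload 8.1 kg.
Tool frame: the origin (TCP) lies between the finger pads; the fingertips stand 17 mm ahead of it and the grasp point (between the pads) lies 2 mm behind it; z points along the fingers, y is the line along which they close (so a half turn about z gives the same grasp; the last joint's range is limited). The gripper opens to 92 mm and grips with 3 to 60 N. Pads are 19 mm wide; open, the fingers measure 130 mm over their backs; the gripper's body (75 mm by 190 mm) begins 47 mm behind the grasp point.
Start: joints at [1.135, 0.434, 0.025, 1.573, -0.012, 1.134, -0.075], TCP at [0.204, -0.591, 0.244] pointing down, gripper open.
Joint ranges: [-2.62, 2.62], [-0.44, 2.09], [-1.27, 1.32], [0.08, 2.57], [-1.32, 4.46], [0.12, 2], [-2.74, 2.74]. Speed limits (rad/s): [2.22, 2.22, 3.01, 3.01, 3.14, 3.14, 3.14].

### API

Orientations are given as a rotation vector (axis times angle).
In Python, from cell import observe, get_image, calibration, sign_off, look_for, regions_of, landmark_of gives the robot as it stands.
- The arm moves only by the tool jog_arm, never from a script. Its argument "plan" is a list of rows, each an object with "offset": the shift along the tool's x, y, z normalised to -1 to 1, where 1 is 0.15 m, a list of three; "twist": the turn, a rotation vector about the tool's x, y, z normalised to -1 to 1, where 1 is 2 pi rad, a list of three; "fingers": the gripper command: -1 is shut, 1 is fully open, values between are in proportion. In form: [{"offset": [x, y, z], "twist": [ax, ay, az], "fingers": fingers}, ...]. A call has 1 to 20 rows; each row is the pose to reach, as a shift and turn from the pose commanded when the call began, along the tool's axes at that moment, turning the shorter way round; what a row does not reach only later rows make up. A row lasts 1/8 s, in which the tool goes at most 62.5 mm and 10.7 degrees, less where a joint would pass 70% of its speed; a pose out of reach is approached as far as the arm can. A call with a number of a shift or a turn outside -1 to 1 is refused whole. A call with a gripper value outside its range is refused whole. The fingers move at their own pace and stop on an object; "newtons" is the grip in N (left out, the last holds). Time passes only in rows, so rows that repeat a pose let the fingers close. It gives the time, the measured TCP pose, the force, the opening and the grip force at its end, in the units of the state.
- observe(): the state, without advancing time (a new reading comes with each control period).
- get_image(name): name is "scene" or "top" or "wrist"; returns the picture (400x640x3 uint8, red, green, blue); there is no depth.
- calibration(name): a dict with "fov_y" (degrees; the focal length in pixels is half the picture's height over the tangent of half this angle, whatever the lens; pixels are square), "cx", "cy" (the principal point, pixels), "k1" (the pictures are not rectified: a ray, as slopes to the right and down, at radius r is drawn at 1 + k1 r^2 times it, then the intrinsics apply), "position" and "attitude" of the camera in the world. Camera axes: x right, y down, z forward; pixel columns grow to the right and rows downward; lengths in m; the calibration is good to about 2 mm. A picture is of the moment at which its call begins: read the wrist's pose just before it. calibration takes no time and is no camera call; for the wrist camera it gives the pose at the moment of the call.
- sign_off(): hands the job in; it is judged then, once.
Trained networks look in the newest picture that a camera, given by its name, has taken for a name from the list of things; names that differ only in an ending like _2 or _b are one class to them, and where a whole thing is asked for, a point or a joint stands for the part that bears it (a point fixed in the world has none). Each returns a list of dicts, best first, with "conf" (0 to 1); they miss things now and then, are a little off and sometimes report something else, mostly with a low value. They report only what shows in the picture. A call takes as long as a camera call. They do not tell look-alikes from the thing itself.
- look_for(thing, camera): "box" ([left, top, width, height] as shares, 0 to 1, of the picture: columns of its width, rows of its height, round what is visible of it).
- regions_of(thing, camera): "region" (400x640 bool, what is visible of it) and "box" ([left, top, width, height] as shares, 0 to 1, of the picture: columns of its width, rows of its height, round what is visible of it).
- landmark_of(thing, camera): "at" ([row, column] as shares, 0 to 1, of the picture: columns of its width, rows of its height: a listed point, or the origin of a listed thing).
The state is a dict: "clock": time; "joints": joint angles; "dq": joint speeds; "joint_efforts": joint torques, N m; "position": TCP position; "ee_rot": TCP orientation; "force": force on the tool from outside, world axes, zero at the start; "ft_torque": the same for the moment, N m; "width": opening from 0.0 (shut) to 1.0 (fully open); "gripper_force": force on a finger pad.
Only numpy, scipy, OpenCV 4.12 (cv2) and the standard library are available. Lean on these libraries where they do the work, as an engineer would, in place of code of your own. Each camera call takes 0.05 s, during which the arm holds its last target. There are 200 camera calls.

### The job

Before soldering starts, open the fume extraction gate with the blue knob half way: pull the blue knob straight out until it stands level with the yellow marks on its guide rails, then let go of it. Leave the gate with the red knob and the small flux jar as they are.

Things in the scene. Friction and masses are not known exactly. Their poses are not given: they have to be found in the camera images.
- solder_gate (a joint): How far the blue-knobbed slide gate is pulled out, m: 0 = shut (knob axis 45 mm in front of its port), 0.060 = half open, knob axis level with the yellow marks, 0.115 = end stop. Starts 0 to 0.025. Stiff: about 9 N sliding friction; stays where left. The port, fixed to the bench, is aluminium, 140 x 140 x 28 mm high, with a 100 mm round mouth.
- solder_knob (a point): Blue knob: upright round post 28 mm across on the steel slide plate, from a 38 mm collar at height 20 mm to its top at 78 mm. Point: on its axis, 55 mm up; moves with it. -x is the pulling direction (level, out of the port, roughly to the robot), z up. Black guide rails 14 mm high run along the pull, inner faces 51 mm either side of the axis, each with a yellow mark centred 105 mm in front of the port.
- polish_knob (a point): Same point on the red knob of the second, otherwise identical gate and port (polishing dust), which starts up to 50 mm open and must stay as it is. The two ports swap sides from one start to another.
- jar_mid (a point): Centre of the small loose amber flux jar with a white lid, 40 mm in diameter and 50 mm high, standing on the bench between the two gates; this point is 25 mm above its underside.
Not all that is in view belongs to the job. Several things look just like the part that bears jar_mid: the one meant starts farthest to the robot's left.

How it is judged:
At the end, for the whole second after the job is handed in: The blue-knobbed gate stands still, released, 60 mm out, give or take 12 mm (knob level with the yellow marks); the red-knobbed gate is within 10 mm of where it was and the flux jar stands upright within 20 mm of where it was (value of joint solder_gate between 0.048 and 0.072 m and velocity of joint solder_gate between -0.005 and 0.005 m/s and distance of polish_knob from where it was at the start of the episode below 0.01 m and distance of jar_mid from where it was at the start of the episode below 0.02 m and angle between jar_mid's own z axis and vertical below 0.2 rad); the robot touches nothing.
It fails at once if the red-knobbed gate is moved by more than 10 mm (distance of polish_knob from where it was at the start of the episode above 0.01 m).
It fails at once if the flux jar is knocked over or pushed more than 20 mm (distance of jar_mid from where it was at the start of the episode above 0.02 m or angle between jar_mid's own z axis and vertical above 0.5 rad).
It also fails if it takes over 27 s, if anything falls off the work surface, if the arm or the gripper's body presses on something with over 40 N, if the wrist force passes 120 N, or if a joint passes its speed limit or range.

## Working session

There is one attempt and no reset: what is moved stays moved. The work goes in short steps, Python scripts to look and compute and a tool call to move; the robot and the scene stay as the last step left them, time stands still between calls to the robot, and variables do not carry over. Pictures are saved under pics/ and viewed, at most 10 in all, crops included, and the job is handed in when it is done.

Besides the shell and the picture viewer there is one more tool, called after "Call:" as name([rows], argument=value, ...), one row to a line, values as JSON. jog_arm: Moves the arm, as the interface text tells. Scaled input: -1 to 1 covers 0.15 m each way for a shift and 2 pi rad each way for a turn. Its arguments: {"type":"object","properties":{"plan":{"type":"array","items":{"type":"object","properties":{"offset":{"type":"array","items":{"type":"number","minimum":-1,"maximum":1}},"twist":{"type":"array","items":{"type":"number","minimum":-1,"maximum":1}},"fingers":{"type":"number"}}}},"newtons":{"type":"number"}},"required":["plan"]}

```bash
ls; mkdir -p pics
cat > h.py <<'E'
import numpy as np, cv2, json
from cell import *
from scipy.spatial.transform import Rotation as R
def cam(n):
    c=calibration(n); f=200/np.tan(np.radians(c["fov_y"])/2)
    a=np.array(c["attitude"],float)
    M=a if a.shape==(3,3) else R.from_rotvec(a).as_matrix()
    return f,c["cx"],c["cy"],c["k1"],np.array(c["position"]),M
def ray(C,u,v):
    f,cx,cy,k,p,M=C; d=np.array([(u-cx)/f,(v-cy)/f]); s=d.copy()
    for _ in range(30): s=d/(1+k*(s@s))
    r=M@np.array([s[0],s[1],1]); return p,r/np.linalg.norm(r)
def proj(C,X):
    f,cx,cy,k,p,M=C; q=M.T@(np.array(X)-p); s=q[:2]/q[2]; s=s*(1+k*(s@s)); return s*f+[cx,cy]
def tri(rs):
    A=sum(np.eye(3)-np.outer(d,d) for p,d in rs); b=sum((np.eye(3)-np.outer(d,d))@p for p,d in rs); return np.linalg.solve(A,b)
def onz(C,u,v,z):
    p,d=ray(C,u,v); return p+d*(z-p[2])/d[2]
E
python3 - <<'E'
from h import *
np.set_printoptions(precision=4,suppress=True)
print(calibration("scene"))
print(calibration("top"))
s=observe();print(s)
im={}
for n in ("scene","top"):
    i=get_image(n); cv2.imwrite(f"pics/{n}0.png",i[:,:,::-1])
    for t in ("solder_knob","polish_knob","jar_mid"):
        print(n,t,[(round(x["conf"],2),np.round([x["at"][1]*640,x["at"][0]*400],1)) for x in landmark_of(t,n)])
E
```

```text
pics
{'fov_y': 52.93475871448614, 'cx': 315.2019006899386, 'cy': 196.1001915598438, 'k1': -0.08856494415008766, 'position': array([ 0.9209, -0.5061,  0.5201]), 'attitude': array([-2.1586, -0.6509,  0.3202])}
{'fov_y': 51.793546380722475, 'cx': 318.19350746643664, 'cy': 202.72478236179964, 'k1': -0.05139233046212657, 'position': array([0.4458, 0.001 , 0.9576]), 'attitude': array([-2.116 ,  2.177 , -0.1264])}
{'clock': 0.0, 'joints': array([ 1.1354,  0.4352,  0.025 ,  1.5741, -0.0116,  1.134 , -0.0751]), 'dq': array([-0.0023,  0.0011, -0.0007,  0.0004,  0.0008,  0.0016, -0.0002]), 'joint_efforts': array([ -0.0008, -66.7849,   0.9843, -31.4468,  -0.0608,   0.0428,
         0.0002]), 'position': array([ 0.204 , -0.5903,  0.243 ]), 'ee_rot': array([-3.0968, -0.52  ,  0.0006]), 'force': array([ 0.0318,  0.0333, -0.7427]), 'ft_torque': array([ 0.0323,  0.005 , -0.0017]), 'gripper_force': 0.0, 'width': 1.0007000555757228}
scene solder_knob [(0.82, array([380.7, 153.4]))]
scene polish_knob [(0.76, array([196.6, 260.6]))]
scene jar_mid [(0.95, array([244.3, 204.5])), (0.87, array([254.6, 176.4])), (0.67, array([281.8, 224.4])), (0.62, array([210.7, 188.8]))]
top solder_knob [(0.83, array([231.6, 179.1]))]
top polish_knob [(0.92, array([442.1, 212.9]))]
top jar_mid [(0.84, array([326.8, 263.5])), (0.8, array([363.1, 199.4])), (0.72, array([355.5, 249. ])), (0.68, array([363.4, 284.7]))]
```

View pics/top0.png

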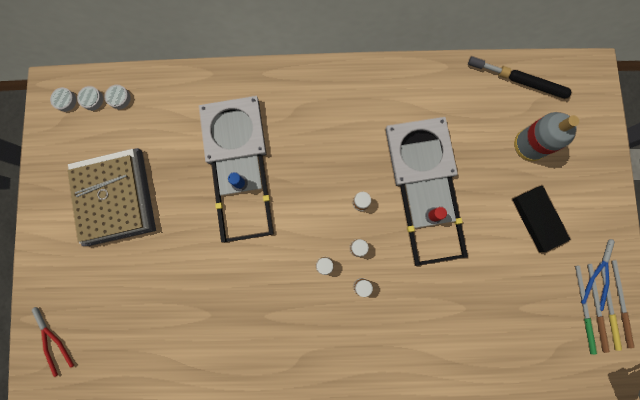

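View pics/scene0.png

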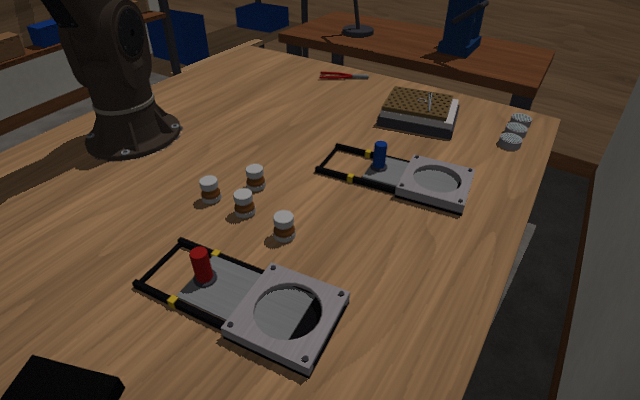

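Run:
```python
from h import *
np.set_printoptions(precision=4,suppress=True)
T=cam("top");S=cam("scene")
print("knob",tri([ray(T,231.6,179.1),ray(S,380.7,153.4)]),"polish",tri([ray(T,442.1,212.9),ray(S,196.6,260.6)]))
js=[(326.8,263.5),(363.1,199.4),(355.5,249.),(363.4,284.7)]
for j in js:
    X=onz(T,*j,.025); print(j,X,proj(S,X))
```

```text
knob [0.6238 0.2047 0.0483] polish [ 0.5341 -0.2573  0.0642]
(326.8, 263.5) [ 0.4315 -0.0031  0.025 ] [254.8536 179.4477]
(363.1, 199.4) [ 0.5741 -0.0903  0.025 ] [283.6639 228.0539]
(355.5, 249.0) [ 0.462  -0.0686  0.025 ] [245.1187 200.555 ]
(363.4, 284.7) [ 0.3824 -0.0832  0.025 ] [211.1813 190.8536]
```

The views show the blue knob in the left gate (top px 237,181; scene 380,155), with yellow marks at top px (219,205) and (266,198). The red gate is on the right.

There are four jar look-alikes at top px (325,266), (363,200), (360,248) and (364,288). The one meant is (325,266), at y≈0.00, which is farthest to the robot's left. I only need to stay clear of all four.

Next I'll refine the knob position and pull axis, and confirm with a crop.

Run:
```python
from h import *
np.set_printoptions(precision=4,suppress=True)
T=cam("top");S=cam("scene")
t=cv2.imread("pics/top0.png");s=cv2.imread("pics/scene0.png")
def blobs(im,lo,hi,box):
    h=cv2.inRange(cv2.cvtColor(im,cv2.COLOR_BGR2HSV),lo,hi);m=np.zeros_like(h);x0,y0,x1,y1=box;m[y0:y1,x0:x1]=h[y0:y1,x0:x1]
    n,l,st,c=cv2.connectedComponentsWithStats(m); return [(st[i],c[i]) for i in range(1,n) if st[i,4]>6]
Y=((20,130,110),(35,255,255));B=((105,110,40),(130,255,255))
yt=blobs(t,*Y,(190,150,290,245));ys=blobs(s,*Y,(310,135,400,195))
bt=blobs(t,*B,(190,150,290,245));bs=blobs(s,*B,(310,135,400,195))
for k,b in zip(("yt","ys","bt","bs"),(yt,ys,bt,bs)): print(k,[(x[0].tolist(),x[1]) for x in b])
M=[onz(T,*b[1],.012) for b in yt];print("marks top",M)
print("marks scene",[onz(S,*b[1],.012) for b in ys])
# port corner screws/rail corners (top)
for p in ((222,240),(273,234),(214,160),(266,154)): print(p,onz(T,*p,.014))
cv2.imwrite("pics/crop.png",cv2.resize(t[80:310,190:400],None,fx=2.6,fy=2.6,interpolation=cv2.INTER_CUBIC))
```

```text
yt [([263, 195, 7, 7, 36], array([265.6944, 197.6389])), ([216, 203, 6, 6, 32], array([218.2188, 205.4688]))]
ys [([366, 149, 6, 4, 16], array([368.25 , 150.375])), ([348, 173, 6, 5, 21], array([350.3333, 174.7619]))]
bt [([228, 173, 17, 15, 178], array([236.0169, 180.1236]))]
bs [([373, 141, 14, 28, 302], array([379.6192, 154.2053]))]
marks top [array([0.5867, 0.1344, 0.012 ]), array([0.5716, 0.2456, 0.012 ])]
marks scene [array([0.5682, 0.2525, 0.012 ]), array([0.5829, 0.1396, 0.012 ])]
(222, 240) [0.491 0.236 0.014]
(273, 234) [0.5017 0.1182 0.014 ]
(214, 160) [0.6799 0.2558 0.014 ]
(266, 154) [0.6903 0.1323 0.014 ]
```

View pics/crop.png

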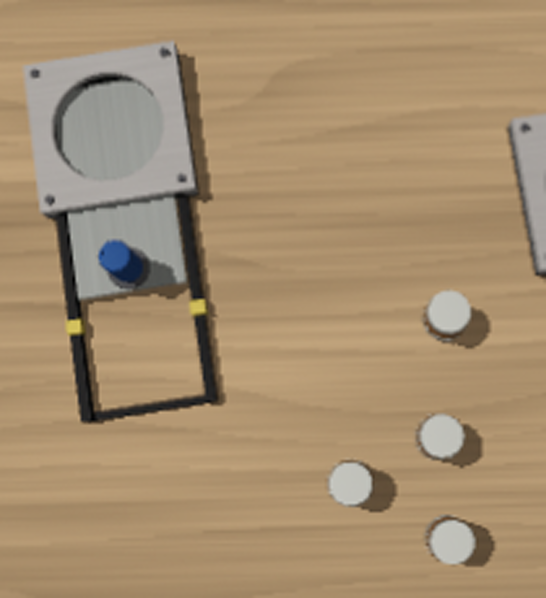

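The crop confirms the blue knob at crop (120,262), in the left gate. The meant jar is at crop (350,484), well clear of the knob and its pull path.

Run:
```python
from h import *
np.set_printoptions(precision=4,suppress=True)
T=cam("top");S=cam("scene")
print("knob blobs",tri([ray(T,236.0,180.1),ray(S,379.6,154.2)]))
for px in ((218.2,205.5,350.3,174.8),(218.2,205.5,368.25,150.4),(265.7,197.6,350.3,174.8)): print(tri([ray(T,*px[:2]),ray(S,*px[2:])]))
s=observe(); print(R.from_rotvec(s["ee_rot"]).as_matrix())
# port outline angle
t=cv2.imread("pics/top0.png")
g=cv2.cvtColor(t,cv2.COLOR_BGR2HSV)
m=((g[:,:,1]<45)&(g[:,:,2]>120)).astype(np.uint8); z=np.zeros_like(m); z[90:166,190:280]=m[90:166,190:280]
c=max(cv2.findContours(z,0,1)[0],key=cv2.contourArea); b=cv2.boxPoints(cv2.minAreaRect(c)); P=[onz(T,*q,.028) for q in b]; print(b,P)
for i in range(4):
    d=P[i]-P[i-1]; print(np.linalg.norm(d),np.degrees(np.arctan2(d[1],d[0])))
```

```text
knob blobs [0.6229 0.1957 0.0499]
[ 0.558   0.2434 -0.0498]
[0.5713 0.2447 0.0168]
[0.5861 0.1336 0.0166]
[[ 0.9452  0.3266 -0.0001]
 [ 0.3266 -0.9452  0.0002]
 [-0.     -0.0002 -1.    ]]
[[196.4682 104.5434]
 [256.4335  95.3179]
 [265.1849 152.2023]
 [205.2196 161.4277]] [array([0.8133, 0.2957, 0.028 ]), array([0.8306, 0.152 , 0.028 ]), array([0.691 , 0.1323, 0.028 ]), array([0.6738, 0.2727, 0.028 ])]
0.141422892574358 9.360016935071194
0.1446847274580902 -83.1167788890222
0.14099777910629496 -171.94199557527446
0.14146432907566864 97.01389426258785
```

Call:
jog_arm([
  {"offset":[0.67,-0.93,0],"twist":[0,0,-0.218],"fingers":1},
  {"offset":[0.67,-0.93,0],"twist":[0,0,-0.218],"fingers":1},
  {"offset":[0.67,-0.93,0],"twist":[0,0,-0.218],"fingers":1},
  {"offset":[0.67,-0.93,0],"twist":[0,0,-0.218],"fingers":1},
  {"offset":[0.67,-0.93,0],"twist":[0,0,-0.218],"fingers":1},
  {"offset":[0.67,-0.93,0],"twist":[0,0,-0.218],"fingers":1},
  {"offset":[0.67,-0.93,0],"twist":[0,0,-0.218],"fingers":1},
  {"offset":[0.67,-0.93,0],"twist":[0,0,-0.218],"fingers":1},
  {"offset":[0.67,-0.93,0],"twist":[0,0,-0.218],"fingers":1},
])

```text
clock: 1.52
position: [0.2535, -0.4261, 0.2438]
ee_rot: [2.071, 2.362, -0.0]
force: [0.2, -0.2, -0.9]
width: 1.0
gripper_force: 0.0
```

Run:
```python
from h import *
s=observe();print(s["clock"],s["joints"],s["position"],R.from_rotvec(s["ee_rot"]).as_matrix().round(3))
```

```text
1.525 [ 1.1556382   0.24511226 -0.27887533  1.86208438  0.07735045  1.04469644
  0.97671668] [ 0.25347639 -0.42610467  0.2437881 ] [[-0.131  0.991  0.   ]
 [ 0.991  0.131 -0.   ]
 [-0.     0.    -1.   ]]
```

Call:
jog_arm([
  {"offset":[0.95,0.75,0],"twist":[0,0,0],"fingers":1},
  {"offset":[0.95,0.75,0],"twist":[0,0,0],"fingers":1},
  {"offset":[0.95,0.75,0],"twist":[0,0,0],"fingers":1},
  {"offset":[0.95,0.75,0],"twist":[0,0,0],"fingers":1},
])

```text
clock: 2.02
position: [0.3487, -0.2662, 0.2442]
ee_rot: [2.063, 2.368, 0.002]
force: [1.1, -0.8, -0.7]
width: 1.0
gripper_force: 0.0
```

Call:
jog_arm([
  {"offset":[0.95,0.75,0],"twist":[0,0,0],"fingers":1},
  {"offset":[0.95,0.75,0],"twist":[0,0,0],"fingers":1},
  {"offset":[0.95,0.75,0],"twist":[0,0,0],"fingers":1},
  {"offset":[0.95,0.75,0],"twist":[0,0,0],"fingers":1},
])

```text
clock: 2.52
position: [0.4411, -0.1106, 0.2441]
ee_rot: [2.064, 2.368, 0.003]
force: [-0.4, -0.7, 0.5]
width: 1.005
gripper_force: 0.0
```

Run:
```python
from h import *
s=observe();print(s["clock"],s["joints"],s["position"],R.from_rotvec(s["ee_rot"]).as_matrix().round(3))
```

```text
2.525 [ 0.59689973  0.20635296 -0.54321062  1.93342293  0.12199338  1.03257076
  0.13733245] [ 0.44114413 -0.110577    0.24407008] [[-0.136  0.991  0.002]
 [ 0.991  0.136  0.001]
 [ 0.001  0.002 -1.   ]]
```

Call:
jog_arm([
  {"offset":[0.93,0.73,0],"twist":[0,0,0],"fingers":1},
  {"offset":[0.93,0.73,0],"twist":[0,0,0],"fingers":1},
  {"offset":[0.93,0.73,0],"twist":[0,0,0],"fingers":1},
  {"offset":[0.93,0.73,0],"twist":[0,0,0],"fingers":1},
])

```text
clock: 3.02
position: [0.5306, 0.0414, 0.2435]
ee_rot: [-2.066, -2.365, -0.003]
force: [-0.2, 0.6, 0.8]
width: 0.995
gripper_force: 0.0
```

Call:
jog_arm([
  {"offset":[0.93,0.73,0],"twist":[0,0,0],"fingers":1},
  {"offset":[0.93,0.73,0],"twist":[0,0,0],"fingers":1},
  {"offset":[0.93,0.73,0],"twist":[0,0,0],"fingers":1},
  {"offset":[0.93,0.73,0],"twist":[0,0,0],"fingers":1},
  {"offset":[0.93,0.73,0],"twist":[0,0,0],"fingers":1},
])

```text
clock: 3.65
position: [0.6199, 0.1885, 0.2431]
ee_rot: [2.073, 2.36, -0.003]
force: [-1.0, -1.0, -0.3]
width: 1.002
gripper_force: 0.0
```

Run:
```python
from h import *
np.set_printoptions(precision=4,suppress=True)
s=observe();print(s["clock"],s["joints"],s["position"],R.from_rotvec(s["ee_rot"]).as_matrix().round(3))
W=cam("wrist"); i=get_image("wrist"); cv2.imwrite("pics/w1.png",i[:,:,::-1])
print(W[4],W[5])
l=landmark_of("solder_knob","wrist"); print([(x["conf"],x["at"][1]*640,x["at"][0]*400) for x in l])
for x in l[:1]: print(onz(W,x["at"][1]*640,x["at"][0]*400,.055))
print("expect knob top",proj(W,[.623,.1957,.078]),"marks",proj(W,[.5713,.2447,.014]),proj(W,[.5861,.1336,.014]))
```

```text
3.65 [-0.0121  0.542  -0.5775  1.474   0.3064  1.2179 -0.5014] [0.6199 0.1885 0.2431] [[-0.129  0.992 -0.001]
 [ 0.992  0.129 -0.002]
 [-0.002 -0.001 -1.   ]]
[0.6118 0.2543 0.3836] [[ 0.9916  0.1261  0.0301]
 [ 0.1296 -0.9609 -0.2447]
 [-0.0019  0.2465 -0.9691]]
[(0.55, 321.92, 180.6)]
[0.6251 0.1955 0.055 ]
expect knob top [320.1863 184.4228] marks [279.7923 125.2107] [282.5754 220.4098]
```

View pics/w1.png

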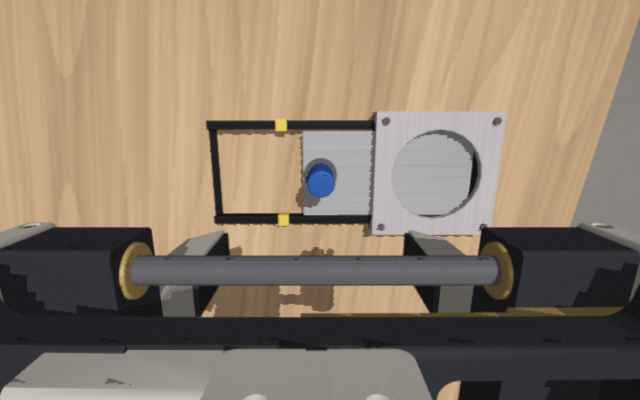

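The wrist view shows the knob top at (321,183) and the marks at (281,125) and (284,220), matching the two-view estimate within about 1 mm. The gate axis runs along the picture columns, so the tool is aligned. I'll centre and go down.

Call:
jog_arm([
  {"offset":[0.05,0.03,0.3],"twist":[0,0,0],"fingers":1},
  {"offset":[0.05,0.03,0.7],"twist":[0,0,0],"fingers":1},
  {"offset":[0.05,0.03,0.7],"twist":[0,0,0],"fingers":1},
  {"offset":[0.05,0.03,0.7],"twist":[0,0,0],"fingers":1},
])

```text
clock: 4.25
position: [0.6241, 0.1988, 0.141]
ee_rot: [2.071, 2.361, 0.003]
force: [0.6, -0.1, 0.1]
width: 1.001
gripper_force: 0.0
```

Run:
```python
from h import *
np.set_printoptions(precision=4,suppress=True)
s=observe();print(s["clock"],s["joints"],s["position"],R.from_rotvec(s["ee_rot"]).as_matrix().round(3))
W=cam("wrist"); i=get_image("wrist"); cv2.imwrite("pics/w2.png",i[:,:,::-1])
l=landmark_of("solder_knob","wrist"); print([(x["conf"],x["at"][1]*640,x["at"][0]*400,onz(W,x["at"][1]*640,x["at"][0]*400,.055)) for x in l])
print("expect knob top",proj(W,[.624,.197,.078]))
```

```text
4.25 [-0.0428  0.6395 -0.5476  1.5767  0.3718  1.0288 -0.5653] [0.6241 0.1988 0.141 ] [[-0.13   0.992  0.002]
 [ 0.992  0.13   0.001]
 [ 0.     0.002 -1.   ]]
[(0.81, 314.304, 217.48, array([0.6236, 0.1962, 0.055 ]))]
expect knob top [314.9395 226.2953]
```

View pics/w2.png

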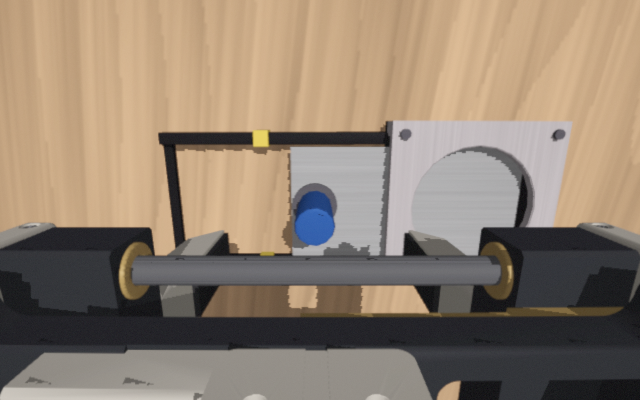

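The knob top is at (314,226), as predicted, and sits between the fingers. Next I go down and close.

Call:
jog_arm([
  {"offset":[-0.01,0,0.3],"twist":[0,0,0],"fingers":1},
  {"offset":[-0.01,0,0.52],"twist":[0,0,0],"fingers":1},
  {"offset":[-0.01,0,0.52],"twist":[0,0,0],"fingers":1},
  {"offset":[-0.01,0,0.52],"twist":[0,0,0],"fingers":1},
  {"offset":[-0.01,0,0.52],"twist":[0,0,0],"fingers":-1},
  {"offset":[-0.01,0,0.52],"twist":[0,0,0],"fingers":-1},
  {"offset":[-0.01,0,0.52],"twist":[0,0,0],"fingers":-1},
  {"offset":[-0.01,0,0.52],"twist":[0,0,0],"fingers":-1},
  {"offset":[-0.01,0,0.52],"twist":[0,0,0],"fingers":-1},
  {"offset":[-0.01,0,0.52],"twist":[0,0,0],"fingers":-1},
], newtons=25)

```text
clock: 5.6
position: [0.6233, 0.1979, 0.0606]
ee_rot: [-2.07, -2.363, 0.0]
force: [0.2, 0.7, -0.8]
width: 0.396
gripper_force: 0.0
```

Still closing (the knob should stop it near 0.30).

Call:
jog_arm([
  {"offset":[0,0,0],"twist":[0,0,0],"fingers":-1},
  {"offset":[0,0,0],"twist":[0,0,0],"fingers":-1},
  {"offset":[0,0,0],"twist":[0,0,0],"fingers":-1},
  {"offset":[0,0,0],"twist":[0,0,0],"fingers":-1},
], newtons=25)

```text
clock: 6.1
position: [0.6234, 0.1979, 0.0607]
ee_rot: [2.07, 2.363, -0.0]
force: [0.7, -0.0, 0.1]
width: 0.299
gripper_force: 25.0
```

Call:
jog_arm([
  {"offset":[0,-0.04,0],"twist":[0,0,0],"fingers":-1},
  {"offset":[0,-0.08,0],"twist":[0,0,0],"fingers":-1},
  {"offset":[0,-0.12,0],"twist":[0,0,0],"fingers":-1},
  {"offset":[0,-0.16,0],"twist":[0,0,0],"fingers":-1},
  {"offset":[0,-0.2,0],"twist":[0,0,0],"fingers":-1},
  {"offset":[0,-0.24,0],"twist":[0,0,0],"fingers":-1},
  {"offset":[0,-0.27,0],"twist":[0,0,0],"fingers":-1},
  {"offset":[0,-0.295,0],"twist":[0,0,0],"fingers":-1},
  {"offset":[0,-0.295,0],"twist":[0,0,0],"fingers":-1},
  {"offset":[0,-0.295,0],"twist":[0,0,0],"fingers":-1},
])

```text
clock: 7.35
position: [0.5809, 0.1923, 0.0607]
ee_rot: [2.07, 2.362, 0.004]
force: [6.1, 2.0, -7.3]
width: 0.299
gripper_force: 25.0
```

Run:
```python
from h import *
s=observe();print(s["clock"],s["position"],s["force"],s["width"],s["gripper_force"])
cv2.imwrite("pics/w3.png",get_image("wrist")[:,:,::-1])
i=get_image("scene")[:,:,::-1]; cv2.imwrite("pics/s3.png",cv2.resize(i[100:260,170:490],None,fx=2.4,fy=2.4))
```

```text
7.35 [0.58086113 0.19233862 0.06069168] [ 6.14101862  1.9916433  -7.27387008] 0.29858048000547666 25.00016838312149
```

View pics/w3.png

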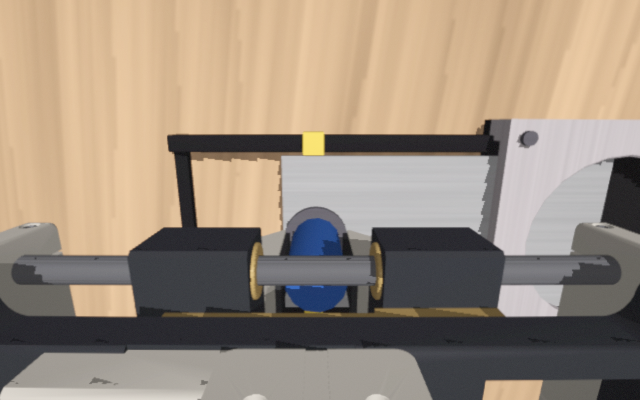

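The yellow mark at (313,143) is level with the knob collar centre at (316,~225), so the gate is half open. I'll release and rise.

Call:
jog_arm([
  {"offset":[0,0,0],"twist":[0,0,0],"fingers":0.8},
  {"offset":[0,0,0],"twist":[0,0,0],"fingers":0.8},
  {"offset":[0,0,0],"twist":[0,0,0],"fingers":0.8},
  {"offset":[0,0,0],"twist":[0,0,0],"fingers":0.8},
  {"offset":[0,0,0],"twist":[0,0,0],"fingers":0.8},
  {"offset":[0,0,0],"twist":[0,0,0],"fingers":0.8},
  {"offset":[0,0,0],"twist":[0,0,0],"fingers":0.8},
  {"offset":[0,0,0],"twist":[0,0,0],"fingers":0.8},
  {"offset":[0,0,-0.3],"twist":[0,0,0],"fingers":0.8},
  {"offset":[0,0,-0.6],"twist":[0,0,0],"fingers":0.8},
  {"offset":[0,0,-0.95],"twist":[0,0,0],"fingers":0.8},
  {"offset":[0,0,-0.95],"twist":[0,0,0],"fingers":0.8},
  {"offset":[0,0,-0.95],"twist":[0,0,0],"fingers":0.8},
])

```text
clock: 9.07
position: [0.5793, 0.1918, 0.2029]
ee_rot: [2.07, 2.362, -0.001]
force: [-0.1, 0.4, -0.8]
width: 0.897
gripper_force: 0.0
```

Run:
```python
from h import *
s=observe();print(s["clock"],s["position"],s["force"],s["width"])
W=cam("wrist"); i=get_image("wrist"); cv2.imwrite("pics/w4.png",i[:,:,::-1])
l=landmark_of("solder_knob","wrist"); print([(x["conf"],onz(W,x["at"][1]*640,x["at"][0]*400,.055)) for x in l])
```

```text
9.075 [0.57933821 0.19177075 0.20293665] [-0.1019238   0.35500935 -0.78474851] 0.8965730752018696
[(0.6, array([0.58197622, 0.19339861, 0.055     ]))]
```

View pics/w4.png

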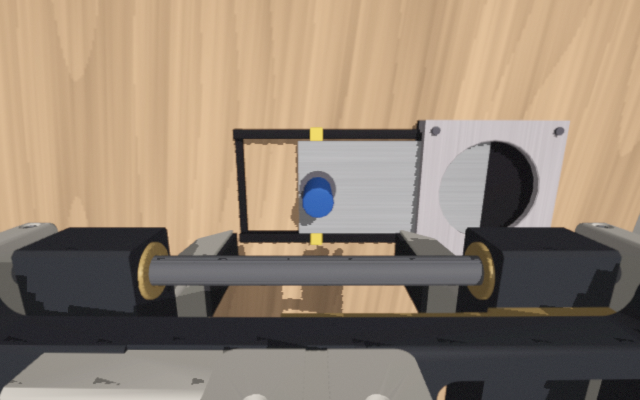

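The knob at (318,195) lies on the line between the yellow marks at (316,133) and (316,239). The gripper is clear and touching nothing, so I'm handing in.

```bash
python3 -c "
from cell import sign_off
print(sign_off())"
```

```text
the job is handed in; nothing more can be done
None
```

The blue-knobbed gate stands half open, about 1–2 mm from the yellow marks by the last wrist picture. It is released and handed in after about 9 s of the 27 s allowed; the arm never went near the red gate or the flux jar, and sign-off returned no verdict.

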